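# Seal the gasketed parts tub

## Robot

A 7-joint arm with a two-finger parallel gripper is mounted at the origin on the work surface. World frame = base frame: x ahead of the robot, y to its left, z up, the work surface at z = 0. Lengths are in mm, angles in rad, forces in N, time in s.
With the tool pointing down it reaches from about 400 to 875 mm from the base axis. Payload 4.4 kg.
Tool frame: the origin (TCP) lies midway between the tips of the shut fingers; the grasp point (between the pads) lies 19 mm behind it; z points along the fingers, y is the direction in which the jaws open and shut (so a half turn about z gives the same grasp; the last joint's range is limited). The gripper opens to 85 mm and grips with 20 to 120 N. Pads are 22 mm wide; open, the fingers measure 114 mm over their backs; the gripper's body (76 mm by 85 mm) begins 54 mm behind the grasp point. The pads swing forward as they close: fully open they stand 13 mm farther back than shut.
Start: joints at [1.187, 0.628, 0.038, 1.517, -0.027, 0.996, -0.02], TCP at [203.138, -617.457, 231.313] pointing down, gripper open.
Joint ranges: [-3.06, 3.06], [-0.37, 2.12], [-1.25, 1.32], [0.18, 2.47], [-1.1, 4.24], [0.23, 1.98], [-2.94, 2.94]. Speed limits (rad/s): [2.57, 2.57, 3.14, 3.14, 3.14, 3.14, 3.14].

## Interface

Orientations are given as [roll, pitch, yaw] about the fixed x, y, z axes, in that order (R = Rz(yaw) Ry(pitch) Rx(roll)).
In Python, from cell import * gives the robot as it stands. The module is installed in compiled form; this text tells all that it offers.
- The arm moves only by the tool move_arm, never from a script. Its argument "series" is a list of rows, each a list of 2 entries, a list of its own where there are three numbers: the shift along the tool's x, y, z in m, then the turn about the tool's z in rad. In form: [[[x, y, z], yaw], ...]. A call has 1 to 5 rows; each row is the pose to reach, as a shift and turn from the pose measured when the call began, along the tool's axes at that moment; what a row does not reach only later rows make up. A row lasts 1/8 s, in which the tool goes at most 62.5 mm and 10.7 degrees, less where a joint would pass 70% of its speed; a pose out of reach is approached as far as the arm can. A call with a gripper value outside its range is refused whole. "claw" is the opening, from 0 (shut) to 1 (fully open), set as the call begins (left out, the last holds). The fingers move at their own pace and stop on an object; the grip force is fixed at half the most. Time passes only in rows, so rows that repeat a pose let the fingers close. It gives the time, the measured TCP pose, the force and the opening at its end, in the units of the state.
- read_state(): the state, without advancing time (a new reading comes with each control period).
- get_image(name): name is "scene" or "side" or "wrist"; returns the picture (480x640x3 uint8, blue, green, red); there is no depth.
- camera_model(name): a dict with "fov_y" (degrees; the focal length in pixels is half the picture's height over the tangent of half this angle, whatever the lens; pixels are square), "cx", "cy" (the principal point, pixels), "pose" (4x4, takes a point from camera to world coordinates); the wrist camera has in their place "tool_from_camera" (4x4, takes a point from camera to tool coordinates, whose origin is the TCP and whose axes are the flange's). Camera axes: x right, y down, z forward; pixel columns grow to the right and rows downward; lengths in mm; the calibration is good to about 2 mm. A picture is of the moment at which its call begins: read the wrist's pose just before it. camera_model takes no time and is no camera call.
- finish_job(): hands the job in, once; it reports no verdict.
The state is a dict: "clock": time; "qpos": joint angles; "qd": joint speeds; "tau": joint torques, N m; "eef_pos": TCP position; "tool_rot": TCP orientation; "force": force on the tool from outside, world axes, zero at the start; "torque": the same for the moment, N m; "width": finger opening in mm.
Only numpy, scipy, OpenCV 4.12 (cv2) and the standard library are available. Lean on these libraries where they do the work, as an engineer would, in place of code of your own. Each camera call takes 0.05 s, during which the arm holds its last target. There are 200 camera calls.

## Task

Close the grey parts tub airtight: lift the white lid by its handle and set it squarely on the tub without dropping it, then press down each of the six blue gasket sections around its edge until every one is fully home. Press the sections only once the lid is on the tub, and leave the tape roll, the carton and the scanner alone.

Things in the scene. Friction and masses are not known exactly. Their poses are not given: they have to be found in the camera images.
- tub: Open grey plastic parts tub holding small cartons; it cannot be shifted. 160 x 120 x 90 high, long side along its x, z up; origin at the centre of its underside. Its mouth is 152 x 112; a 12 wide flat rim (outside 176 x 136) surrounds it, rim top 90 above the bench. The contents stay more than 25 below the rim.
- tub_mouth (a point): Centre of the tub's mouth, level with the top of its rim (90 above the bench); axes as the tub's.
- lid: White lid, 0.35 to 0.65 kg, upright on the bench; long side along x, z up; origin: centre of its underside. Plug 144 x 104, 8 high (lowest 4: 138 x 98), enters the tub's mouth with 4 play all round; flange 180 x 140 at 8 to 12 rests on the tub's rim; six blue edge sections (outside 184 x 144), tops 27 above the underside when up, 20 when home; black handle, top 58. Fits either way round.
- lid_handle (a point): Centre of the handle's grip bar, 50 above the lid's underside on its middle (42 above the tub's rim when the lid rests on it). The bar is 80 long along the lid's x, 14 wide (the grasp, across the lid's y) and 16 high; clear space of 30 below it to the flange. Axes as the lid's.
- tape_roll: Bystander: roll of amber packing tape lying flat, 100 across, 48 high; origin under its centre.
- carton: Bystander: brown carton 100 x 70 x 50 high; origin under its centre.
- scanner: Bystander: black and orange hand scanner lying on the bench, about 165 x 60 x 34 high; origin on its underside, near the middle.
- rim1 (a joint): Blue gasket section, corner at the lid's -x, -y: how far it has been pressed down into the lid, in m, 0 fully up to 0.007 fully home against a hard stop (begins between 0 and 0.0015). It slides straight down, resists with about 6 to 8 N all the way and stays where it is left.
- rim1_top (a point): Middle of the corner square (18 x 18) on the top of this L-shaped section (18 wide, gaps of 5 to 6 between sections; arms 52 along x and 69 along y from the outer corner) rim1, corner at the lid's -x, -y: the point to press; it goes down with the section. Axes as the lid's. It lies over the tub's rim: pressing here does not tip a seated lid.
- rim2 (a joint): Blue gasket section, middle of the long side at -y (a straight strip 70 x 18): how far it has been pressed down into the lid, in m, 0 fully up to 0.007 fully home against a hard stop (begins between 0 and 0.0015). It slides straight down, resists with about 6 to 8 N all the way and stays where it is left.
- rim2_top (a point): Middle of the top of the straight strip rim2, middle of the long side at -y (a straight strip 70 x 18): the point to press; it goes down with the section. Axes as the lid's. It lies over the tub's rim: pressing here does not tip a seated lid.
- rim3 (a joint): Blue gasket section, corner at +x, -y: how far it has been pressed down into the lid, in m, 0 fully up to 0.007 fully home against a hard stop (begins between 0 and 0.0015). It slides straight down, resists with about 6 to 8 N all the way and stays where it is left.
- rim3_top (a point): Middle of the corner square (18 x 18) on the top of this L-shaped section (18 wide, gaps of 5 to 6 between sections; arms 52 along x and 69 along y from the outer corner) rim3, corner at +x, -y: the point to press; it goes down with the section. Axes as the lid's. It lies over the tub's rim: pressing here does not tip a seated lid.
- rim4 (a joint): Blue gasket section, corner at +x, +y: how far it has been pressed down into the lid, in m, 0 fully up to 0.007 fully home against a hard stop (begins between 0 and 0.0015). It slides straight down, resists with about 6 to 8 N all the way and stays where it is left.
- rim4_top (a point): Middle of the corner square (18 x 18) on the top of this L-shaped section (18 wide, gaps of 5 to 6 between sections; arms 52 along x and 69 along y from the outer corner) rim4, corner at +x, +y: the point to press; it goes down with the section. Axes as the lid's. It lies over the tub's rim: pressing here does not tip a seated lid.
- rim5 (a joint): Blue gasket section, middle of the long side at +y (a straight strip 70 x 18): how far it has been pressed down into the lid, in m, 0 fully up to 0.007 fully home against a hard stop (begins between 0 and 0.0015). It slides straight down, resists with about 6 to 8 N all the way and stays where it is left.
- rim5_top (a point): Middle of the top of the straight strip rim5, middle of the long side at +y (a straight strip 70 x 18): the point to press; it goes down with the section. Axes as the lid's. It lies over the tub's rim: pressing here does not tip a seated lid.
- rim6 (a joint): Blue gasket section, corner at -x, +y: how far it has been pressed down into the lid, in m, 0 fully up to 0.007 fully home against a hard stop (begins between 0 and 0.0015). It slides straight down, resists with about 6 to 8 N all the way and stays where it is left.
- rim6_top (a point): Middle of the corner square (18 x 18) on the top of this L-shaped section (18 wide, gaps of 5 to 6 between sections; arms 52 along x and 69 along y from the outer corner) rim6, corner at -x, +y: the point to press; it goes down with the section. Axes as the lid's. It lies over the tub's rim: pressing here does not tip a seated lid.
Not all that is in view belongs to the job. Several things look just like the lid: the one meant starts nearest to the robot's base.

How it is judged (in metres and radians):
On the way, in this order (a step that is already met when the one before it is completed fails the run):
1. the lid rests squarely on the tub's rim (horizontal distance between lid_handle and tub_mouth below 0.009 m and angle between the x axis of lid and the x axis of tub, either way round below 0.1 rad and angle between lid's own z axis and vertical below 0.035 rad and z of lid_handle in the frame of tub_mouth between 0.038 and 0.045 m), for 0.2 s.
2. with the lid on the tub, all six blue sections have been pressed home (all of step 1 and value of joint each of rim1, rim2, rim3, rim4, rim5, rim6 above 0.0055 m), for 0.2 s.
At the end, for the whole second after the job is handed in: The lid lies on the tub's rim: centre within 9 mm of the mouth's centre, sides parallel to the tub's within 0.1 rad (either way round), level within 0.035 rad, handle centre 38 to 45 mm above the rim; all six sections pressed down by more than 5.5 of their 7 mm; lid at rest and not touched (all of step 2 and linear speed of lid below 0.01 m/s and contact force between lid and the fingers below 0.05 N).
It fails at once if a blue section is pressed down while the lid is not on the tub (value of joint any of rim1, rim2, rim3, rim4, rim5, rim6 above 0.004 m and (horizontal distance between lid_handle and tub_mouth above 0.02 m or z of lid_handle in the frame of tub_mouth above 0.055 m)).
It fails at once if the lid is let fall (faster than 0.4 m/s with no finger on it) (linear speed of lid above 0.4 m/s and contact force between the fingers and lid below 0.05 N).
It fails at once if a bystander is shifted by more than 20 mm or knocked over (distance of any of tape_roll, carton, scanner from where it was at the start of the episode above 0.02 m or angle between any of tape_roll, carton, scanner's own z axis and vertical above 0.3 rad).
It also fails if it takes over 62 s, if anything falls off the work surface, if the arm or the gripper's body presses on something with over 40 N, if the wrist force passes 120 N, or if a joint passes its speed limit or range.

## Working session

There is one attempt and no reset: what is moved stays moved. The work goes in short steps, Python scripts to look and compute and a tool call to move; the robot and the scene stay as the last step left them, time stands still between calls to the robot, and variables do not carry over. Pictures are saved under pics/ and viewed, about 8 in all and at most 12, crops included, and the job is handed in when it is done.

Besides the shell and the picture viewer there is one more tool, called by a JSON object that holds its "name" and its "arguments", one argument or row to a line. move_arm: Moves the arm, as the interface text tells. Its arguments: {"type":"object","properties":{"series":{"type":"array"},"claw":{"type":"number"}},"required":["series"]}

```bash
mkdir -p pics; python3 - <<'E'
from cell import *
import cv2,numpy as np
s=read_state();print(s)
for n in("scene","side","wrist"):
    im=get_image(n);cv2.imwrite(f"pics/{n}0.png",im);print(n,{k:np.round(v,3).tolist() for k,v in camera_model(n).items()})
E
```

```text
{'clock': 0.0, 'qpos': array([ 1.18720078,  0.6293754 ,  0.0384368 ,  1.51836807, -0.02699823,
        0.9962886 , -0.02000868]), 'qd': array([-8.96684543e-04, -1.11314889e-03, -1.78683148e-04, -2.07415983e-05,
       -7.08047664e-05,  1.00938654e-03,  6.90140759e-04]), 'tau': array([ 1.60621357e-04, -5.63400757e+01,  1.22631066e+00, -1.93447298e+01,
        1.10860833e-02,  1.06756590e-02, -7.44649675e-08]), 'eef_pos': array([ 202.94197804, -616.84863026,  230.37000125]), 'tool_rot': array([-3.13967130e+00,  2.53585741e-05,  3.17792013e-01]), 'force': array([-0.02783526, -0.09843737, -0.02705813]), 'torque': array([ 0.03241338,  0.0349103 , -0.02024768]), 'width': 85.69790108815616}
scene {'fov_y': 44.145, 'cx': 320.834, 'cy': 241.509, 'pose': [[0.238, 0.706, -0.668, 1474.764], [0.971, -0.179, 0.157, -150.23], [-0.008, -0.686, -0.728, 1026.228], [0.0, 0.0, 0.0, 1.0]]}
side {'fov_y': 56.819, 'cx': 315.33, 'cy': 236.625, 'pose': [[-0.865, -0.289, 0.41, 278.55], [-0.501, 0.518, -0.693, 619.047], [-0.012, -0.805, -0.593, 583.374], [0.0, 0.0, 0.0, 1.0]]}
wrist {'fov_y': 62.819, 'cx': 315.019, 'cy': 241.321, 'tool_from_camera': [[0.001, -0.959, -0.285, 73.247], [1.0, 0.002, -0.001, 0.68], [0.001, -0.285, 0.959, -142.598], [0.0, 0.0, 0.0, 1.0]]}
```

View pics/scene0.png

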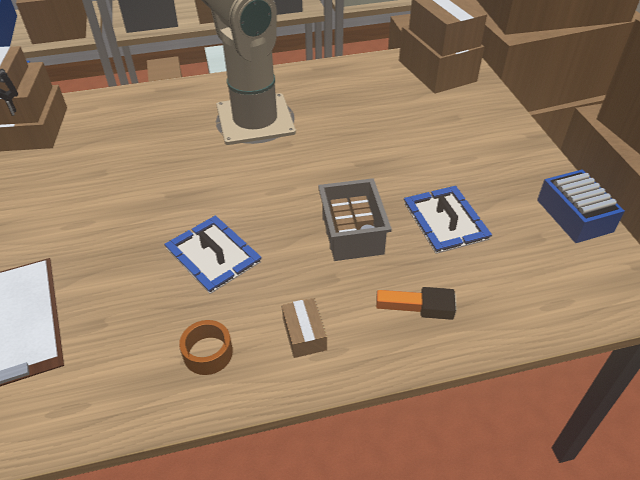

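View pics/side0.png

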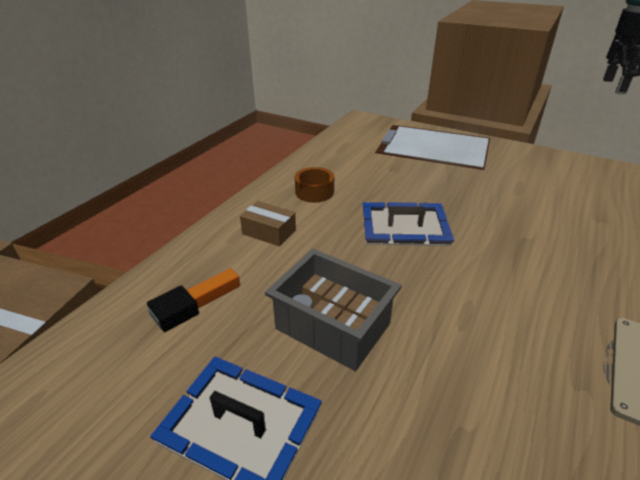

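Two lookalike lids: the left one at scene (213,252) and the right one at scene (447,217). Next I'll measure the distance of each from the base.

```bash
cat > h.py <<'E'
from cell import *
import cv2,numpy as np
from scipy.spatial.transform import Rotation as R
def campose(n,s=None):
    m=camera_model(n)
    if n!="wrist": return np.array(m["pose"])
    T=np.eye(4);T[:3,:3]=R.from_euler("xyz",s["tool_rot"]).as_matrix();T[:3,3]=s["eef_pos"]
    return T@np.array(m["tool_from_camera"])
def ray(n,px,z,T):
    m=camera_model(n);f=240/np.tan(np.radians(m["fov_y"]/2))
    px=np.atleast_2d(px).astype(float)
    d=np.c_[(px[:,0]-m["cx"])/f,(px[:,1]-m["cy"])/f,np.ones(len(px))]@T[:3,:3].T
    c=T[:3,3];return (c+d*((z-c[2])/d[:,2])[:,None])[:,:2]
def blue(im):
    h=cv2.cvtColor(im,cv2.COLOR_BGR2HSV);return cv2.inRange(h,(105,150,60),(125,255,255))
def rects(n,im,mask,z,T,amin=1500,close=9):
    m=cv2.morphologyEx(mask,cv2.MORPH_CLOSE,np.ones((close,close)))
    for c in cv2.findContours(m,cv2.RETR_EXTERNAL,cv2.CHAIN_APPROX_NONE)[0]:
        if cv2.contourArea(cv2.convexHull(c))<amin: continue
        p=ray(n,cv2.convexHull(c)[:,0],z,T).astype(np.float32)
        r=cv2.minAreaRect(p);b=cv2.boxPoints(r);e=max((b[1]-b[0],b[2]-b[1]),key=np.linalg.norm)
        print(n,"px",c[:,0].mean(0).round(),"xy",np.round(r[0],1),"dist",round(float(np.hypot(*r[0]))),"size",np.round(r[1],1),"yaw",round(float(np.arctan2(e[1],e[0])%np.pi),3))
E
python3 - <<'E'
from h import *
for n in("scene","side"):
    im=cv2.imread(f"pics/{n}0.png");T=campose(n);rects(n,im,blue(im),24,T)
    h=cv2.cvtColor(im,cv2.COLOR_BGR2HSV)
    x0,x1,y0,y1=(310,400,170,265) if n=="scene" else (255,410,245,375)
    m=np.zeros(im.shape[:2],np.uint8);m[y0:y1,x0:x1]=cv2.inRange(h,(0,0,40),(180,60,130))[y0:y1,x0:x1]
    rects(n,im,m,90,T)
im=cv2.imread("pics/scene0.png")
cv2.imwrite("pics/crop1.png",np.hstack([cv2.resize(im[195:305,150:280],(390,330),interpolation=2),cv2.resize(im[165:275,310:440],(390,330),interpolation=2)]))
E
```

```text
scene px [212. 252.] xy [ 520.3 -183.3] dist 552 size [180.8 142.3] yaw 0.482
scene px [446. 217.] xy [545.1 382. ] dist 666 size [181.9 140.3] yaw 0.083
scene px [580. 197.] xy [559. 741.] dist 928 size [166.4 113.4] yaw 0.099
scene px [354. 219.] xy [561.9 144.4] dist 580 size [143.1 239. ] yaw 3.067
side px [240. 424.] xy [545.9 380.8] dist 666 size [186.7 148. ] yaw 0.083
side px [405. 224.] xy [ 522.1 -186.4] dist 554 size [181.1 140.8] yaw 0.476
side px [334. 306.] xy [515.5 175.1] dist 544 size [188.4 198.4] yaw 3.071
```

The left lid at scene (213,252) is 552 mm from the base. The right one is at 666 mm, so the left one is meant. Confirming it in a crop.

View pics/crop1.png

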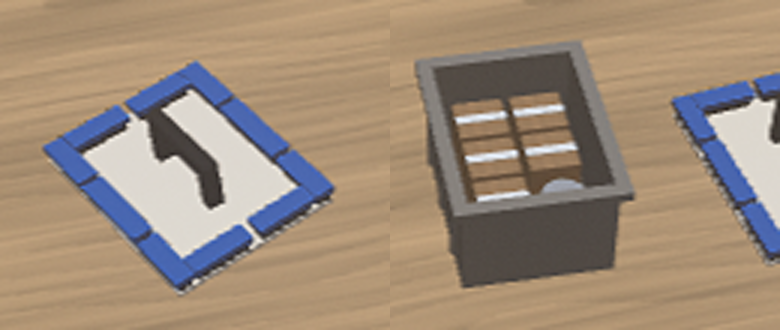

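```bash
python3 - <<'E'
from h import *
T=campose("scene");p=ray("scene",[(319,185),(378,179),(390,229),(330,236)],90,T);print("scene",p.round(1),p.mean(0))
T=campose("side");p=ray("side",[(267,294),(314,253),(400,290),(356,337)],90,T);print("side",p.round(1),p.mean(0))
E
```

```text
scene [[434.6  92.1]
 [448.5 235.1]
 [616.4 209.8]
 [604.6  75.7]] [526.03323351 153.17305946]
side [[609.6 213.5]
 [597.   85.9]
 [428.3 100.8]
 [447.1 223.5]] [520.48699525 155.93354667]
```

The crop shows a white lid with a black handle along its long side, at about (521,-185) with yaw 0.48. It is the one nearest the base. The tub is empty-topped at about (523,155), yaw -0.09. Now I'll move above the lid.

{"name": "move_arm", "arguments": {
  "series": [
    [[0.049,-0.035,0],-0.03],
    [[0.098,-0.07,0],-0.06],
    [[0.147,-0.105,0],-0.09],
    [[0.196,-0.14,0],-0.12],
    [[0.245,-0.175,0],-0.162]
  ],
  "claw": 1
}}

```text
clock: 0.78
eef_pos: [382.0, -372.5, 230.8]
tool_rot: [-3.14, -0.0, 0.481]
force: [1.6, -0.2, -0.2]
width: 85.2
```

```bash
cat >> h.py <<'E'
def go(x,y,z,yaw):
    s=read_state();M=R.from_euler("xyz",s["tool_rot"]).as_matrix()
    d=M.T@(np.array([x,y,z])-s["eef_pos"]);t=-(yaw-s["tool_rot"][2]);t=(t+np.pi/2)%np.pi-np.pi/2
    print("t",round(s["clock"],2),"at",s["eef_pos"].round(1),s["tool_rot"].round(3),"F",s["force"].round(1),"w",round(s["width"],1),"-> shift mm",d.round(1),"turn",round(t,3))
E
python3 -c "
from h import *
go(521,-185,230,.48)"
```

```text
t 0.78 at [ 382.  -372.5  230.8] [-3.14  -0.     0.481] F [ 1.6 -0.2 -0.2] w 85.2 -> shift mm [ 210.  -101.9    1. ] turn 0.001
```

{"name": "move_arm", "arguments": {
  "series": [
    [[0.053,-0.025,0],0],
    [[0.105,-0.051,0],0],
    [[0.158,-0.076,0],0],
    [[0.21,-0.102,0],0],
    [[0.21,-0.102,0],0]
  ]
}}

```text
clock: 1.4
eef_pos: [524.0, -178.8, 230.7]
tool_rot: [-3.138, -0.003, 0.491]
force: [0.3, -0.1, 1.0]
width: 85.5
```

```bash
python3 - <<'E'
from h import *
s=read_state();im=get_image("wrist");cv2.imwrite("pics/w1.png",im);T=campose("wrist",s);print(s["qd"].round(3))
rects("wrist",im,blue(im),26,T,close=15)
g=cv2.inRange(cv2.cvtColor(im,cv2.COLOR_BGR2HSV),(0,0,0),(180,255,70));rects("wrist",im,g,58,T,amin=800,close=3)
go(521,-185,80,.48)
E
```

```text
[ 0.07  -0.012  0.082  0.032  0.038  0.012  0.029]
wrist px [319. 204.] xy [ 521.7 -183.7] dist 553 size [182.4 142.5] yaw 0.484
wrist px [331. 414.] xy [ 369.7 -264.6] dist 455 size [191.2 650.2] yaw 2.068
wrist px [319. 219.] xy [ 523.1 -182.9] dist 554 size [80.4 12.8] yaw 0.484
wrist px [506.  12.] xy [ 720.1 -227.5] dist 755 size [15.6 64.7] yaw 1.937
wrist px [22. 61.] xy [521.1  75.6] dist 527 size [ 40.9 121.6] yaw 3.073
t 1.45 at [ 522.  -182.3  230.7] [-3.139e+00 -1.000e-03  4.860e-01] F [-0.  -0.9 -0.2] w 85.3 -> shift mm [ -2.2   2.2 150.7] turn 0.006
```

View pics/w1.png

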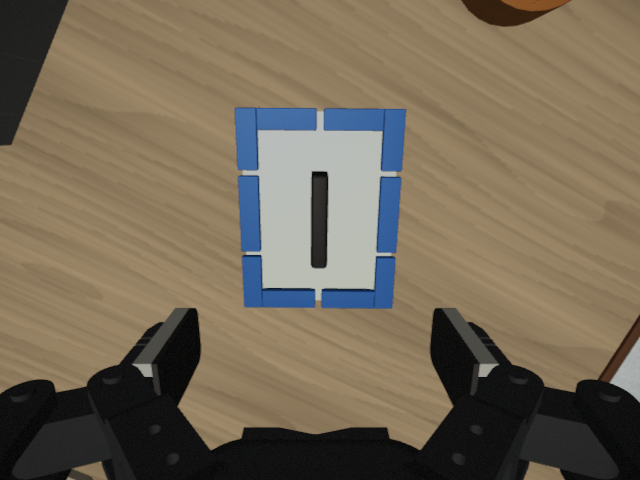

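The wrist picture shows the lid centred at about (319,204) with the handle bar at (319,219), and both give the same pose: (522.5,-183), yaw 0.484. Descending to grip the bar.

{"name": "move_arm", "arguments": {
  "series": [
    [[0,0,0.05],0],
    [[0,0.001,0.1],0],
    [[0,0.001,0.15],0],
    [[0,0.001,0.15],0]
  ]
}}

```text
clock: 1.95
eef_pos: [518.3, -183.7, 77.6]
tool_rot: [-3.134, 0.006, 0.484]
force: [0.2, -0.7, 0.2]
width: 85.2
```

```bash
python3 -c "
from h import *
go(522.5,-183,31,.484)"
```

```text
t 1.95 at [ 518.3 -183.7   77.6] [-3.134  0.006  0.484] F [ 0.2 -0.7  0.2] w 85.2 -> shift mm [ 4.4  1.7 46.5] turn -0.0
```

{"name": "move_arm", "arguments": {
  "series": [
    [[0.004,0.002,0.025],0],
    [[0.004,0.002,0.046],0],
    [[0.004,0.002,0.046],0],
    [[0.004,0.002,0.046],0]
  ]
}}

```text
clock: 2.45
eef_pos: [523.3, -184.4, 33.5]
tool_rot: [-3.136, 0.005, 0.483]
force: [0.8, 0.2, -0.3]
width: 85.4
```

{"name": "move_arm", "arguments": {
  "series": [
    [[0,0,0],0],
    [[0,0,0],0],
    [[0,0,0],0],
    [[0,0,0],0],
    [[0,0,0],0]
  ],
  "claw": 0
}}

```text
clock: 3.08
eef_pos: [523.0, -183.8, 33.7]
tool_rot: [-3.135, 0.005, 0.483]
force: [-1.1, 2.6, 6.1]
width: 12.7
```

```bash
python3 -c "
from h import *
go(522.5,-183,31,.484)"
```

```text
t 3.08 at [ 523.  -183.8   33.7] [-3.135  0.005  0.483] F [-1.1  2.6  6.1] w 12.7 -> shift mm [-0.1 -0.9  2.8] turn -0.001
```

Gripped, with the width stopped at 12.7 mm. Lifting.

{"name": "move_arm", "arguments": {
  "series": [
    [[0,0,-0.015],0],
    [[0,0,-0.045],0],
    [[0,0,-0.08],0],
    [[0,0,-0.12],0],
    [[0,0,-0.15],0]
  ]
}}

```text
clock: 3.7
eef_pos: [524.0, -184.5, 185.6]
tool_rot: [-3.136, 0.004, 0.483]
force: [0.3, 0.2, -5.0]
width: 13.3
```

{"name": "move_arm", "arguments": {
  "series": [
    [[0,0,-0.01],0],
    [[0,0,-0.01],0],
    [[0,0,-0.01],0]
  ]
}}

```text
clock: 4.08
eef_pos: [523.0, -184.2, 194.2]
tool_rot: [-3.134, 0.007, 0.483]
force: [0.2, -0.5, -5.7]
width: 12.8
```

```bash
python3 - <<'E'
from h import *
go(523,0,200,.2)
E
```

```text
t 4.08 at [ 523.  -184.2  194.2] [-3.134  0.007  0.483] F [ 0.2 -0.5 -5.7] w 12.8 -> shift mm [  85.6 -163.1   -5.1] turn 0.283
```

```bash
python3 - <<'E'
from h import *
for n,(x0,x1,y0,y1),pts in(("scene",(310,400,170,265),[(348,182),(324,210),(360,233),(340,250)]),("side",(255,410,245,375),[(357,270),(290,273),(312,320),(340,340)])):
    im=cv2.imread(f"pics/{n}0.png");h=cv2.cvtColor(im,cv2.COLOR_BGR2HSV);print([h[p[1],p[0]].tolist() for p in pts])
    T=campose(n)
    for v in(85,95,105):
        m=np.zeros(im.shape[:2],np.uint8);m[y0:y1,x0:x1]=cv2.inRange(h,(0,0,v),(180,50,150))[y0:y1,x0:x1]
        print(v);rects(n,im,m,90,T,amin=1000,close=3)
    a=im[y0:y1,x0:x1]
    cv2.imwrite(f"pics/t_{n}.png",cv2.resize(a,None,fx=5,fy=5,interpolation=0) if n=="scene" else cv2.resize(a,None,fx=4,fy=4,interpolation=0))
E
```

```text
[[13, 13, 133], [18, 33, 92], [18, 24, 105], [14, 40, 82]]
85
scene px [353. 208.] xy [527.9 147.5] dist 548 size [142.3 182.6] yaw 3.07
95
scene px [354. 208.] xy [528.1 150.3] dist 549 size [136.8 182.6] yaw 3.069
105
scene px [353. 208.] xy [524.8 151.1] dist 546 size [135.7 175.9] yaw 3.07
[[18, 14, 93], [30, 8, 92], [15, 10, 49], [10, 18, 43]]
85
side px [336. 291.] xy [524.3 148.7] dist 545 size [135.1 175.2] yaw 3.072
95
105
```

View pics/t_side.png

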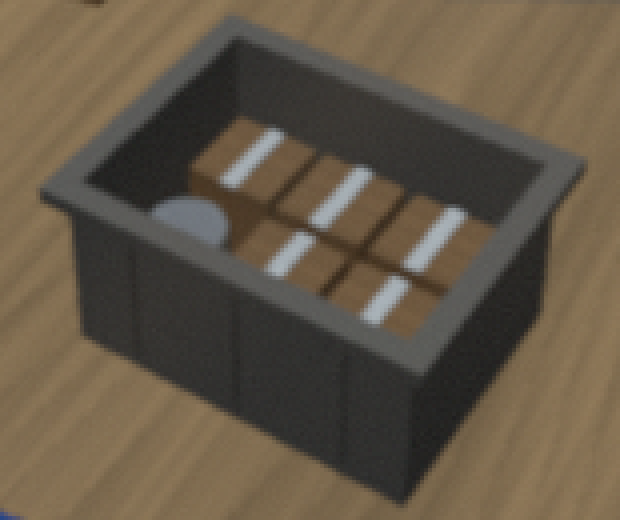

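The side crop shows the clear rim of the tub. Its outside measures 176x136 in both views, with the centre at about (524.5,150) and yaw -0.07. Carrying the lid over.

{"name": "move_arm", "arguments": {
  "series": [
    [[0.018,-0.033,-0.002],0.07],
    [[0.042,-0.079,-0.004],0.16],
    [[0.066,-0.125,-0.005],0.25],
    [[0.09,-0.169,-0.005],0.34],
    [[0.106,-0.2,-0.005],0.42]
  ]
}}

```text
clock: 4.7
eef_pos: [522.9, 45.1, 198.7]
tool_rot: [-3.136, 0.012, 0.063]
force: [0.2, 0.1, -5.5]
width: 12.9
```

```bash
python3 -c "
from h import *
go(524.5,150,195,-.07)"
```

```text
t 4.7 at [522.9  45.1 198.7] [-3.136  0.012  0.063] F [ 0.2  0.1 -5.5] w 12.9 -> shift mm [   8.2 -104.5    4.1] turn 0.133
```

{"name": "move_arm", "arguments": {
  "series": [
    [[0.003,-0.04,0],0.05],
    [[0.006,-0.075,0.002],0.1],
    [[0.008,-0.1,0.004],0.133],
    [[0.008,-0.105,0.004],0.133],
    [[0.008,-0.105,0.004],0.133]
  ]
}}

```text
clock: 5.32
eef_pos: [523.6, 149.6, 194.2]
tool_rot: [-3.14, 0.014, -0.069]
force: [0.0, 0.5, -4.7]
width: 13.0
```

```bash
python3 - <<'E'
from h import *
go(524.5,150,140,-.07)
s=read_state();im=get_image("wrist");T=campose("wrist",s);z=s["eef_pos"][2]-33.7
rects("wrist",im,blue(im),z+26,T,close=15)
a=get_image("side");b=get_image("scene")
rects("side",a,blue(a),z+24,campose("side"));rects("scene",b,blue(b),z+24,campose("scene"))
cv2.imwrite("pics/c2.png",np.hstack([cv2.resize(a[160:400,210:450],(400,400)),cv2.resize(im[:,80:560],(400,400))]))
E
```

```text
t 5.33 at [523.6 149.6 194.2] [-3.14   0.014 -0.069] F [ 0.   0.5 -4.7] w 13.0 -> shift mm [ 1.6 -0.3 54.2] turn 0.001
wrist px [444. 181.] xy [550.8 109.6] dist 562 size [ 67.8 120.8] yaw 3.08
wrist px [133. 185.] xy [565.3 214.4] dist 605 size [108.5 132.6] yaw 2.838
side px [240. 424.] xy [469.2 449.1] dist 649 size [133.  105.5] yaw 0.083
side px [338. 248.] xy [523.1 147.5] dist 544 size [149.3 185.1] yaw 3.076
scene px [447. 217.] xy [694.  296.3] dist 755 size [152.8 118.7] yaw 0.083
scene px [579. 197.] xy [705.7 598.2] dist 925 size [139.8  95.2] yaw 0.099
scene px [353. 182.] xy [520.1 149.7] dist 541 size [141.5 184.1] yaw 3.073
```

View pics/c2.png

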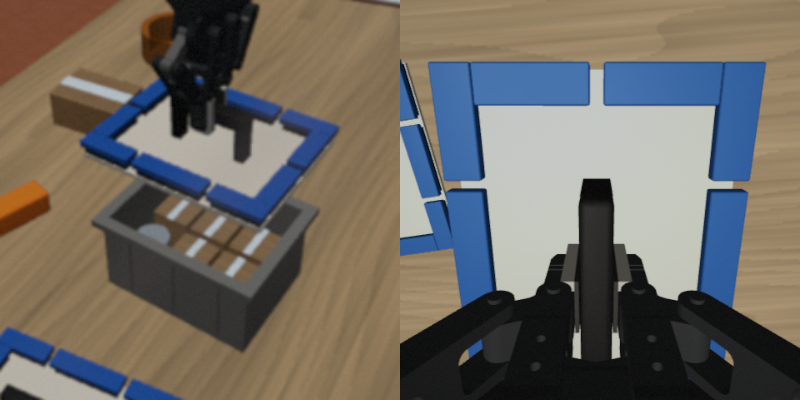

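The lid hangs level above the tub and the side and scene views agree to about 2 mm. Lowering with a shift of +1.5 mm in x and +1 mm in y.

{"name": "move_arm", "arguments": {
  "series": [
    [[0.002,-0.001,0.02],0],
    [[0.003,-0.001,0.042],0],
    [[0.003,-0.001,0.06],0],
    [[0.003,-0.001,0.064],0],
    [[0.003,-0.001,0.064],0]
  ]
}}

```text
clock: 6.1
eef_pos: [526.9, 149.0, 131.1]
tool_rot: [-3.139, 0.012, -0.073]
force: [1.2, 0.2, -5.1]
width: 13.0
```

```bash
python3 -c "
from h import *
go(525.3,150.6,116,-.07)"
```

```text
t 6.1 at [526.9 149.  131.1] [-3.139  0.012 -0.073] F [ 1.2  0.2 -5.1] w 13.0 -> shift mm [-1.5 -1.5 15.2] turn -0.003
```

{"name": "move_arm", "arguments": {
  "series": [
    [[-0.001,-0.001,0.003],0],
    [[-0.001,-0.001,0.006],0],
    [[-0.001,-0.001,0.009],0],
    [[-0.001,-0.001,0.012],0],
    [[-0.001,-0.001,0.013],0]
  ]
}}

```text
clock: 6.72
eef_pos: [525.6, 150.1, 117.9]
tool_rot: [-3.14, 0.013, -0.073]
force: [-0.2, -0.4, -5.7]
width: 12.6
```

```bash
python3 -c "
from h import *
go(525.3,150.6,115,-.07)
a=get_image('side');b=get_image('scene')
rects('side',a,blue(a),82+24,campose('side'));rects('scene',b,blue(b),82+24,campose('scene'))"
```

```text
t 6.72 at [525.6 150.1 117.9] [-3.14   0.013 -0.073] F [-0.2 -0.4 -5.7] w 12.6 -> shift mm [-0.3 -0.5  2.9] turn -0.003
side px [239. 424.] xy [507.2 415.7] dist 656 size [158.3 126.3] yaw 0.083
side px [337. 288.] xy [525.4 147.2] dist 546 size [148.7 184.7] yaw 3.071
scene px [448. 217.] xy [621.1 338.6] dist 707 size [167.  128.6] yaw 0.083
scene px [353. 209.] xy [520.2 152.2] dist 542 size [140.4 184.3] yaw 3.068
scene px [580. 197.] xy [633.9 668. ] dist 921 size [152.8 104.1] yaw 0.099
```

{"name": "move_arm", "arguments": {
  "series": [
    [[0,0,0.001],0],
    [[0,0,0.003],0],
    [[0,0,0.004],0],
    [[0,0,0.004],0]
  ]
}}

```text
clock: 7.32
eef_pos: [525.7, 150.1, 115.7]
tool_rot: [-3.139, 0.012, -0.073]
force: [-4.7, -0.6, 10.7]
width: 13.2
```

The lid is seated at the expected height and the force has reversed. Releasing and rising.

{"name": "move_arm", "arguments": {
  "series": [
    [[0,0,-0.001],0],
    [[0,0,-0.001],0],
    [[0,0,-0.001],0],
    [[0,0,-0.001],0]
  ],
  "claw": 1
}}

```text
clock: 7.82
eef_pos: [525.8, 150.1, 116.6]
tool_rot: [-3.139, 0.012, -0.073]
force: [0.8, -0.4, 0.3]
width: 83.3
```

{"name": "move_arm", "arguments": {
  "series": [
    [[0,0,-0.02],0],
    [[0,0,-0.06],0],
    [[0,0,-0.1],0],
    [[0,0,-0.12],0],
    [[0,0,-0.12],0]
  ]
}}

```text
clock: 8.45
eef_pos: [528.2, 150.0, 237.9]
tool_rot: [-3.138, 0.009, -0.073]
force: [-0.7, 0.3, 0.1]
width: 85.7
```

```bash
python3 - <<'E'
from h import *
go(525,150,230,-.07)
s=read_state();im=get_image("wrist");T=campose("wrist",s);cv2.imwrite("pics/w3.png",im)
rects("wrist",im,blue(im),108,T,close=15)
g=cv2.inRange(cv2.cvtColor(im,cv2.COLOR_BGR2HSV),(0,0,0),(180,255,70));rects("wrist",im,g,140,T,amin=800,close=3)
a=get_image("side");b=get_image("scene")
rects("side",a,blue(a),106,campose("side"));rects("scene",b,blue(b),106,campose("scene"))
cv2.imwrite("pics/c3.png",np.hstack([cv2.resize(a[190:400,240:450],(400,400)),cv2.resize(im[:,80:560],(400,400))]))
E
```

```text
t 8.45 at [528.2 150.  237.9] [-3.138  0.009 -0.073] F [-0.7  0.3  0.1] w 85.7 -> shift mm [-3.1  0.2  7.9] turn -0.003
wrist px [316. 217.] xy [524.6 149.9] dist 546 size [142.8 182. ] yaw 3.07
wrist px [ 79. 203.] xy [560.1 326.5] dist 648 size [141.1 113.8] yaw 0.083
wrist px [317. 424.] xy [408.4 156.9] dist 438 size [501.2 148.3] yaw 1.505
wrist px [316. 240.] xy [527.3 149.6] dist 548 size [12.7 81.7] yaw 3.063
wrist px [ 53. 204.] xy [562.4 308.5] dist 641 size [58.5 30. ] yaw 0.081
side px [239. 424.] xy [507.2 415.7] dist 656 size [158.4 126.3] yaw 0.083
side px [335. 285.] xy [524.3 149.8] dist 545 size [146.9 184.6] yaw 3.063
scene px [447. 216.] xy [621.2 338.5] dist 707 size [166.9 128.7] yaw 0.083
scene px [353. 202.] xy [522.7 151.7] dist 544 size [139.9 182.1] yaw 3.068
scene px [580. 197.] xy [633.9 668. ] dist 921 size [152.8 104.1] yaw 0.099
```

View pics/c3.png

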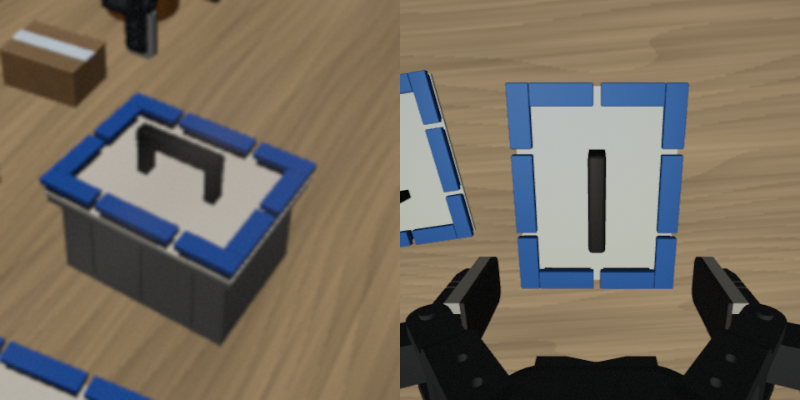

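The lid is seated and level, centred at (525,150) with yaw -0.073, against the tub at (524.5,150) with yaw -0.07. Next I'll shut the fingers and press around the perimeter.

```bash
cat >> h.py <<'E'
PTS=[(-83,-63),(0,-63),(83,-63),(83,63),(0,63),(-83,63)]
def rim(i,z,c=(525.3,150),yaw=-.073):
    p=R.from_euler("z",yaw).apply([*PTS[i-1],0])[:2]+c;go(*p,z,yaw)
E
python3 -c "
from h import *
rim(1,125)"
```

```text
t 8.6 at [526.3 149.5 235.4] [-3.14   0.014 -0.073] F [-0.2  1.  -0.5] w 85.8 -> shift mm [-82.5  62.7 111.4] turn 0.0
```

{"name": "move_arm", "arguments": {
  "series": [
    [[-0.04,0.031,0],0],
    [[-0.082,0.063,0.01],0],
    [[-0.082,0.063,0.05],0],
    [[-0.082,0.063,0.09],0],
    [[-0.082,0.063,0.108],0]
  ],
  "claw": 0
}}

```text
clock: 9.22
eef_pos: [436.3, 92.4, 125.7]
tool_rot: [-3.142, 0.019, -0.073]
force: [-0.0, -0.5, 0.2]
width: 0.2
```

```bash
python3 -c "
from h import *
rim(1,109)"
```

```text
t 9.22 at [436.3  92.4 125.7] [-3.142  0.019 -0.073] F [-0.  -0.5  0.2] w 0.2 -> shift mm [ 1.9 -1.  16.7] turn 0.0
```

{"name": "move_arm", "arguments": {
  "series": [
    [[0.002,-0.001,0.01],0],
    [[0.002,-0.001,0.018],0],
    [[0.002,-0.001,0.022],0],
    [[0.002,-0.001,0.025],0],
    [[0.002,-0.001,0.026],0]
  ]
}}

```text
clock: 9.85
eef_pos: [437.7, 93.2, 101.7]
tool_rot: [-3.141, 0.019, -0.073]
force: [-6.3, -0.9, 33.9]
width: 0.3
```

```bash
python3 -c "
from h import *
rim(1,101)"
```

```text
t 9.85 at [437.7  93.2 101.7] [-3.141  0.019 -0.073] F [-6.3 -0.9 33.9] w 0.3 -> shift mm [ 0.2 -0.   0.7] turn -0.0
```

rim1 is home: the tool stopped at z 101.7 with 34 N. On to rim2.

{"name": "move_arm", "arguments": {
  "series": [
    [[0,0,-0.018],0],
    [[0.04,0,-0.02],0],
    [[0.083,0,-0.02],0],
    [[0.083,0,-0.02],0]
  ]
}}

```text
clock: 10.35
eef_pos: [524.9, 86.7, 120.8]
tool_rot: [-3.14, 0.013, -0.075]
force: [-1.0, 0.4, 0.3]
width: -0.1
```

```bash
python3 -c "
from h import *
rim(2,101)"
```

```text
t 10.35 at [524.9  86.7 120.8] [-3.14   0.013 -0.075] F [-1.   0.4  0.3] w -0.1 -> shift mm [-3.9 -0.1 19.8] turn -0.002
```

{"name": "move_arm", "arguments": {
  "series": [
    [[-0.002,0,0.008],0],
    [[-0.003,0,0.014],0],
    [[-0.003,0,0.018],0],
    [[-0.003,0,0.02],0],
    [[-0.003,0,0.021],0]
  ]
}}

```text
clock: 10.98
eef_pos: [521.2, 87.0, 101.9]
tool_rot: [-3.14, 0.013, -0.074]
force: [-5.4, -1.4, 28.5]
width: -0.0
```

```bash
python3 -c "
from h import *
rim(2,101)"
```

```text
t 10.97 at [521.2  87.  101.9] [-3.14   0.013 -0.074] F [-5.4 -1.4 28.5] w -0.0 -> shift mm [-0.5 -0.1  0.9] turn -0.001
```

rim2 is home. rim3 next.

{"name": "move_arm", "arguments": {
  "series": [
    [[0,0,-0.018],0],
    [[0.04,0,-0.02],0],
    [[0.081,0,-0.02],0],
    [[0.081,0,-0.02],0]
  ]
}}

```text
clock: 11.48
eef_pos: [604.1, 80.6, 120.3]
tool_rot: [-3.14, 0.011, -0.075]
force: [0.6, 0.3, -0.7]
width: 0.1
```

```bash
python3 -c "
from h import *
rim(3,101)"
```

```text
t 11.47 at [604.1  80.6 120.3] [-3.14   0.011 -0.075] F [ 0.6  0.3 -0.7] w 0.1 -> shift mm [-0.4 -0.5 19.4] turn -0.002
```

{"name": "move_arm", "arguments": {
  "series": [
    [[0,0,0.008],0],
    [[0,0,0.014],0],
    [[0,0,0.018],0],
    [[0,0,0.02],0],
    [[0,0,0.021],0]
  ]
}}

```text
clock: 12.1
eef_pos: [602.3, 80.8, 101.9]
tool_rot: [-3.139, 0.012, -0.075]
force: [-8.6, -1.2, 28.2]
width: 0.3
```

```bash
python3 -c "
from h import *
rim(3,101)"
```

```text
t 12.1 at [602.3  80.8 101.9] [-3.139  0.012 -0.075] F [-8.6 -1.2 28.2] w 0.3 -> shift mm [ 1.2 -0.4  0.8] turn -0.002
```

rim3 is home. Moving to rim4, lid +y (tool -y) by 126 mm.

{"name": "move_arm", "arguments": {
  "series": [
    [[0,0,-0.018],0],
    [[0,-0.04,-0.02],0],
    [[0.001,-0.085,-0.02],0],
    [[0.001,-0.126,-0.02],0],
    [[0.001,-0.126,-0.02],0]
  ]
}}

```text
clock: 12.72
eef_pos: [610.7, 212.1, 121.2]
tool_rot: [-3.136, 0.015, -0.067]
force: [-1.1, -1.2, -0.1]
width: 0.0
```

```bash
python3 -c "
from h import *
rim(4,101)"
```

```text
t 12.72 at [610.7 212.1 121.2] [-3.136  0.015 -0.067] F [-1.1 -1.2 -0.1] w 0.0 -> shift mm [ 2.6  5.3 20.2] turn 0.006
```

{"name": "move_arm", "arguments": {
  "series": [
    [[0.001,0.003,0.008],0.003],
    [[0.002,0.005,0.014],0.006],
    [[0.002,0.005,0.018],0.006],
    [[0.002,0.005,0.021],0.006],
    [[0.002,0.005,0.022],0.006]
  ]
}}

```text
clock: 13.35
eef_pos: [611.1, 206.7, 101.9]
tool_rot: [-3.135, 0.016, -0.075]
force: [-10.0, 0.7, 27.1]
width: 0.1
```

```bash
python3 -c "
from h import *
rim(4,101)"
```

```text
t 13.35 at [611.1 206.7 101.9] [-3.135  0.016 -0.075] F [-10.    0.7  27.1] w 0.1 -> shift mm [ 1.5 -0.2  0.9] turn -0.002
```

rim4 is home. rim5 next.

{"name": "move_arm", "arguments": {
  "series": [
    [[0,0,-0.018],0],
    [[-0.04,0,-0.02],0],
    [[-0.082,0,-0.02],0],
    [[-0.082,0,-0.02],0],
    [[-0.082,0,-0.02],0]
  ]
}}

```text
clock: 13.98
eef_pos: [530.8, 211.6, 123.2]
tool_rot: [-3.136, 0.015, -0.077]
force: [-0.0, -0.1, -0.2]
width: -0.0
```

```bash
python3 -c "
from h import *
rim(5,101)"
```

```text
t 13.97 at [530.8 211.6 123.2] [-3.136  0.015 -0.077] F [-0.  -0.1 -0.2] w -0.0 -> shift mm [-0.6 -1.1 22.2] turn -0.004
```

{"name": "move_arm", "arguments": {
  "series": [
    [[0,-0.001,0.01],0],
    [[0,-0.001,0.016],0],
    [[0,-0.001,0.02],0],
    [[0,-0.001,0.023],0],
    [[0,-0.001,0.024],0]
  ]
}}

```text
clock: 14.6
eef_pos: [531.8, 212.0, 101.8]
tool_rot: [-3.135, 0.013, -0.078]
force: [-5.9, -3.2, 31.2]
width: -0.2
```

```bash
python3 -c "
from h import *
rim(5,101)"
```

```text
t 14.6 at [531.8 212.  101.8] [-3.135  0.013 -0.078] F [-5.9 -3.2 31.2] w -0.2 -> shift mm [-2.  -0.7  0.8] turn -0.005
```

rim5 is home. rim6 next.

{"name": "move_arm", "arguments": {
  "series": [
    [[0,0,-0.018],0],
    [[-0.04,0,-0.02],0],
    [[-0.085,0,-0.02],0],
    [[-0.085,0,-0.02],0],
    [[-0.085,0,-0.02],0]
  ]
}}

```text
clock: 15.22
eef_pos: [448.4, 218.6, 122.8]
tool_rot: [-3.135, 0.012, -0.078]
force: [0.6, 0.1, 0.4]
width: -0.0
```

```bash
python3 -c "
from h import *
rim(6,101)"
```

```text
t 15.22 at [448.4 218.6 122.8] [-3.135  0.012 -0.078] F [0.6 0.1 0.4] w -0.0 -> shift mm [-1.  -0.  21.8] turn -0.005
```

{"name": "move_arm", "arguments": {
  "series": [
    [[-0.001,0,0.01],0],
    [[-0.001,0,0.016],0],
    [[-0.001,0,0.02],0],
    [[-0.001,0,0.023],0],
    [[-0.001,0,0.024],0]
  ]
}}

```text
clock: 15.85
eef_pos: [448.2, 218.6, 101.6]
tool_rot: [-3.134, 0.011, -0.079]
force: [-6.9, -3.7, 43.9]
width: 0.1
```

{"name": "move_arm", "arguments": {
  "series": [
    [[0,0,-0.02],0],
    [[0.02,0,-0.06],0],
    [[0.04,-0.01,-0.1],0],
    [[0.06,-0.02,-0.13],0],
    [[0.06,-0.02,-0.13],0]
  ]
}}

```text
clock: 16.48
eef_pos: [513.9, 233.5, 232.8]
tool_rot: [-3.131, 0.006, -0.08]
force: [-0.8, 0.2, -0.8]
width: 0.2
```

```bash
python3 -c "
from h import *
go(525.3,150,240,-.073)"
```

```text
t 16.48 at [513.9 233.5 232.8] [-3.131  0.006 -0.08 ] F [-0.8  0.2 -0.8] w 0.2 -> shift mm [18.  82.3 -8.2] turn -0.007
```

All six stopped at z 101.6 to 101.9. Moving over the lid for a final look.

{"name": "move_arm", "arguments": {
  "series": [
    [[0.009,0.04,-0.005],0],
    [[0.018,0.082,-0.008],0],
    [[0.018,0.082,-0.008],0],
    [[0.018,0.082,-0.008],0]
  ]
}}

```text
clock: 16.98
eef_pos: [524.3, 150.5, 238.6]
tool_rot: [-3.131, 0.008, -0.08]
force: [0.4, 0.7, -0.0]
width: -0.1
```

```bash
python3 - <<'E'
from h import *
s=read_state();im=get_image("wrist");T=campose("wrist",s);print(s["clock"],s["force"].round(2))
rects("wrist",im,blue(im),102,T,close=15)
a=get_image("side");b=get_image("scene")
rects("side",a,blue(a),100,campose("side"));rects("scene",b,blue(b),100,campose("scene"))
b0=cv2.imread("pics/scene0.png");d=cv2.absdiff(b,b0).max(2);print("bystander diff px",[int((d[y0:y1,x0:x1]>40).sum()) for x0,x1,y0,y1 in((175,237,315,378),(278,330,295,360),(370,460,283,323))])
cv2.imwrite("pics/c4.png",np.hstack([cv2.resize(a[190:400,240:450],(400,400)),cv2.resize(im[:,80:560],(400,400))]))
E
```

```text
16.975 [ 0.36  0.75 -0.02]
wrist px [318. 203.] xy [525.1 149.9] dist 546 size [142.4 182. ] yaw 3.07
wrist px [ 80. 200.] xy [558.4 331. ] dist 649 size [144.5 119.3] yaw 0.083
side px [239. 424.] xy [510.1 413.2] dist 656 size [160.3 127.9] yaw 0.083
side px [335. 288.] xy [523.9 149.4] dist 545 size [145.4 185.2] yaw 3.068
scene px [446. 217.] xy [615.6 341.7] dist 704 size [168.1 129.5] yaw 0.083
scene px [353. 204.] xy [523.  151.6] dist 545 size [139.8 182.2] yaw 3.068
scene px [580. 197.] xy [628.5 673.4] dist 921 size [153.8 104.8] yaw 0.099
bystander diff px [0, 0, 0]
```

View pics/c4.png

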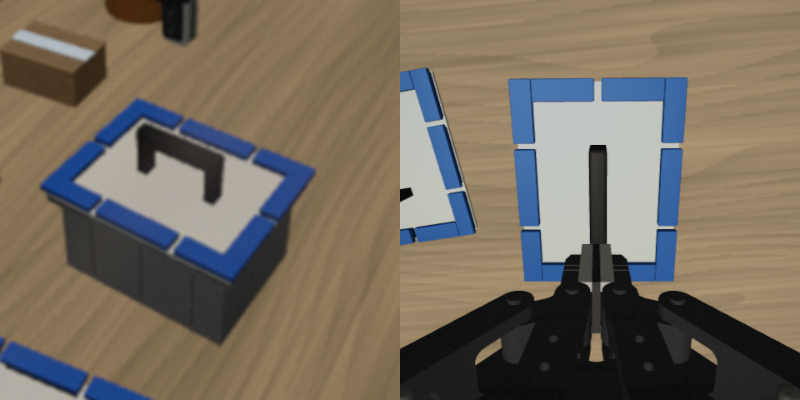

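The lid sits squarely, all the sections are evenly low, and the fingers are clear. Handing in.

```bash
python3 -c "
from cell import *
print(finish_job())"
```

```text
the job is handed in; nothing more can be done
None
```

I put the lid nearest the base (552 mm away, against 666 mm for its lookalike) on the tub and pressed all six blue sections home. The job was handed in at about 17 s; `finish_job` gives no verdict.

- **Sections:** each press stopped at a tool height of 101.6–101.9 mm, against a nominal 102 mm when home. The stopping force was 27–44 N, well above the 6–8 N sliding resistance.
- **Lid position:** the last wrist view put its centre at (525.1, 149.9) mm with yaw -0.07. The tub had measured about (524.5, 150) mm with yaw -0.07. The side and scene views agreed to about 2 mm, which is within the calibration. Level was judged from the pictures and the even stop heights, not measured directly.
- **Bystanders:** the scene image showed no change around the tape roll, the carton or the scanner.
- **Clearance:** the fingers were clear of the lid at hand-in.

No check failed. One thing to note: the tool kept a small tilt of about 0.01 rad throughout, and the last press (rim6) reached 44 N through the fingertips, harder than I had intended.

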